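# Index the vial carousel one station

### The job

Bring the next vial to the reader: with a fingertip press the carousel's indexing plunger (the wide flat steel cap on the turntable) down so that its pin leaves its hole, turn the turntable counter-clockwise (seen from above) to the next hole, 60 degrees on, and let the plunger spring fully up there. Nothing needs picking up: do not lift or tip any vial, leave everything else on the bench alone, and finish clear of it all.

Things in the scene. Friction and masses are not known exactly. Their poses are not given: they have to be found in the camera images.
- carousel: White vial carousel, fixed to the bench; origin on the turntable's upright axis at bench height. Base plate 330 x 290 x 12 mm; round housing 260 mm across; in it a grey turntable, radius 100 mm, flat top 50 mm above the bench. The fixed aluminium index ring round it (radius 103 to 130 mm, top at 45 mm) has six holes 60 degrees apart, one in the carousel's own +x direction.
- turntable (a joint): Angle of the turntable, rad: 0 at the start, growing counter-clockwise seen from above; holes at multiples of 1.0472 (60 degrees). Light friction, about 1 N at the plunger. While the pin stands in a hole the turntable has only half a degree of play either way.
- plunger (a joint): How far the indexing plunger is pressed down, m: 0 up, 0.013 bottom stop; its spring pushes up with 2.5 N at 0 and 5.1 N at the stop. The pin is out of its hole from 0.010 down. Let go between two holes, the pin rubs under the ring and the plunger stays about 0.0095 down; within about 1 degree of a hole its round tip springs fully up into it.
- plunger_top (a point): Centre of the flat top of the plunger's cap, a steel disc 36 mm across and 9 mm thick on a 14 mm stem, 85 mm from the turntable's axis, turning with it; 85 mm above the bench when up. Wider than any vial. At the start it lies in the carousel's +x direction, opposite the reader. Pressed from above and moved sideways, it is carried along by friction.
- pin_tip (a point): Round tip of the 9 mm steel pin tied to the plunger, 116 mm from the axis, just outside the cap. With the plunger up it shows 4.5 mm proud of the index ring, through one of its holes.
- reader_station (a point): Fixed point in front of the reader, 68 mm from the axis, at the height of the turntable's top: where the foot of the vial to be read stands. The reader is a white block, 30 x 60 mm, its top 105 mm above the bench, on the base plate 158 mm from the axis on the carousel's -x side, its black window towards the axis.
- vial1: Loose amber vial, 21 mm across, with a white screw cap 22 mm across, 52 mm tall in all, 25 g, standing with 2 mm of play in an open grey collar (31 mm across, 20 mm tall) on the turntable, 68 mm from its axis, 60 degrees counter-clockwise from the plunger. Origin at the centre of its foot, z up.
- vial2: Loose amber vial, 21 mm across, with a white screw cap 22 mm across, 52 mm tall in all, 25 g, standing with 2 mm of play in an open grey collar (31 mm across, 20 mm tall) on the turntable, 68 mm from its axis, 120 degrees counter-clockwise from the plunger. Origin at the centre of its foot, z up. It is the next one to be read.
- vial3: Loose amber vial, 21 mm across, with a white screw cap 22 mm across, 52 mm tall in all, 25 g, standing with 2 mm of play in an open grey collar (31 mm across, 20 mm tall) on the turntable, 68 mm from its axis, 180 degrees counter-clockwise from the plunger. Origin at the centre of its foot, z up. It is in front of the reader at the start.
- vial4: Loose amber vial, 21 mm across, with a white screw cap 22 mm across, 52 mm tall in all, 25 g, standing with 2 mm of play in an open grey collar (31 mm across, 20 mm tall) on the turntable, 68 mm from its axis, 240 degrees counter-clockwise from the plunger. Origin at the centre of its foot, z up.
- vial5: Loose amber vial, 21 mm across, with a white screw cap 22 mm across, 52 mm tall in all, 25 g, standing with 2 mm of play in an open grey collar (31 mm across, 20 mm tall) on the turntable, 68 mm from its axis, 300 degrees counter-clockwise from the plunger. Origin at the centre of its foot, z up.
- spare_cap0: Loose white vial cap, 22 mm across and 12 mm high, lying on a corner of the carousel's base plate. Origin under its centre. Leave alone.
- spare_cap1: Loose white vial cap, 22 mm across and 12 mm high, lying on a corner of the carousel's base plate. Origin under its centre. Leave alone.
- tip_box: Blue and orange pipette tip box, 120 x 82 x 72 mm, loose on the bench. Origin under its centre. Leave alone.
- well_plate: White well plate, 127 x 85 x 14 mm, loose on the bench. Origin under its centre. Leave alone.
- kit_carton: White and green carton, 120 x 100 x 90 mm, loose on the bench. Origin under its centre. Leave alone.
- wash_bottle: Bottle, 56 mm across and 130 mm tall, loose on the bench. Origin under its centre. Leave alone.
- marker: White and black marker pen, 130 mm long and 15 mm thick, lying on the bench along its own x. Origin on the bench under its middle. Leave alone.

How it is judged:
On the way, in this order (a step that is already met when the one before it is completed fails the run):
1. the plunger is pressed until its pin is out of the first hole (value of joint plunger above 0.0095 m and value of joint turntable between -0.15 and 0.15 rad), for 0.05 s.
2. the turntable is on its way, between the two holes, with the pin out (value of joint plunger above 0.007 m and value of joint turntable between 0.4 and 0.95 rad), for 0.1 s.
3. the pin has sprung up into the next hole (value of joint plunger below 0.002 m and value of joint turntable between 1.0172 and 1.0772 rad), for 0.2 s.
At the end, for the whole second after the job is handed in: The turntable is at rest 60 degrees (within 1.7) counter-clockwise of its start, the plunger up within 2 mm, the next vial within 8 mm of its place at the reader, and all five vials upright (within 0.2 rad) and down in their collars (within 5 mm) (all of step 3 and horizontal distance between vial2 and reader_station below 0.008 m and height (world z) of each of vial1, vial2, vial3, vial4, vial5 below 0.055 m and angle between each of vial1, vial2, vial3, vial4, vial5's own z axis and vertical below 0.2 rad and velocity of joint turntable between -0.05 and 0.05 rad/s); the robot touches nothing.
It fails at once if a vial is lifted out of its collar or tipped (height (world z) of any of vial1, vial2, vial3, vial4, vial5 above 0.06 m or angle between any of vial1, vial2, vial3, vial4, vial5's own z axis and vertical above 0.4 rad).
It fails at once if a bystander is moved by more than 15 mm (distance of any of spare_cap0, spare_cap1, tip_box, well_plate, kit_carton, wash_bottle, marker from where it was at the start of the episode above 0.015 m).
It also fails if it takes over 38 s, if anything falls off the work surface, if the arm or the gripper's body presses on something with over 40 N, if the wrist force passes 120 N, or if a joint passes its speed limit or range.

### The arm

A 6-joint arm with a two-finger parallel gripper is mounted at the origin on the work surface. World frame = base frame: x ahead of the robot, y to its left, z up, the work surface at z = 0. Lengths are in m, angles in rad, forces in N, time in s.
With the tool pointing down it reaches from about 0.35 to 0.875 m from the base axis. Payload 4.2 kg.
Tool frame: the origin (TCP) lies midway between the tips of the shut fingers; the grasp point (between the pads) lies 19 mm behind it; z points along the fingers, y is the line along which they close (so a half turn about z gives the same grasp; the last joint's range is limited). The gripper opens to 85 mm and grips with 20 to 120 N. Pads are 22 mm wide; open, the fingers measure 114 mm over their backs; the gripper's body (76 mm by 85 mm) begins 54 mm behind the grasp point. The pads swing forward as they close: fully open they stand 13 mm farther back than shut.
Start: joints at [1.454, 0.385, 0.008, 0, -1.194, -0.259], TCP at [0.229, 0.581, 0.231] pointing down, gripper open.
Joint ranges: [-3.14, 3.14], [-1.21, 2.06], [-1.07, 1.41], [-3.16, 2.05], [-2.99, -0.16], [-3.1, 3.1]. Speed limits (rad/s): [2.79, 2.79, 3.14, 3.14, 3.14, 3.14].

### API

Orientations are given as a rotation vector (axis times angle).
In Python, from cell import arm gives the robot as it stands.
- The arm moves only by the tool step_arm, never from a script. Its argument "targets" is a list that holds one entry, the list of rows, each a list of 7 numbers: the opening, from -1 (shut) to 1 (fully open), then the shift along the tool's x, y, z in m, then the turn, a rotation vector about the tool's x, y, z in degrees. In form: [[[fingers, dx, dy, dz, rx, ry, rz], ...]]. A call has 1 to 20 rows; each row is the pose to reach, as a shift and turn from the pose commanded when the call began, along the tool's axes at that moment; what a row does not reach only later rows make up. A row lasts 1/10 s, in which the tool goes at most 50 mm and 8.59 degrees, less where a joint would pass 70% of its speed; a pose out of reach is approached as far as the arm can. A call with a gripper value outside its range is refused whole. The fingers move at their own pace and stop on an object; the grip force is fixed at half the most. Time passes only in rows, so rows that repeat a pose let the fingers close. It gives the time, the measured TCP pose, the force, the opening and the grip force at its end, in the units of the state.
- arm.get_state(): the state, without advancing time (a new reading comes with each control period).
- arm.grab_frame(name): name is "side" or "top" or "wrist"; returns a dict with "pixels" (420x560x3 uint8, red, green, blue), "fx", "fy", "cx", "cy" (pixels), "k1" (the pictures are not rectified: a ray, as slopes to the right and down, at radius r is drawn at 1 + k1 r^2 times it, then the intrinsics apply), "R" (3x3) and "t" (3): a world point X has camera coordinates R X + t; the wrist camera has in their place "mount" (4x4, takes a point from camera to tool coordinates, whose origin is the TCP and whose axes are the flange's). Camera axes: x right, y down, z forward; pixel columns grow to the right and rows downward; lengths in m; the calibration is good to about 2 mm. A picture is of the moment at which its call begins: read the wrist's pose just before it. There is no depth.
- arm.hand_in(): hands the job in; it is judged then, once.
The state is a dict: "t": time; "joint_positions": joint angles; "dq": joint speeds; "joint_torque": joint torques, N m; "eef_pos": TCP position; "ee_rot": TCP orientation; "ft_force": force on the tool from outside, world axes, zero at the start; "moment": the same for the moment, N m; "grip_width": opening from 0.0 (shut) to 1.0 (fully open); "finger_force": force on a finger pad.
Only numpy, scipy, OpenCV 4.12 (cv2) and the standard library are available. Lean on these libraries where they do the work, as an engineer would, in place of code of your own. Each camera call takes 0.05 s, during which the arm holds its last target. There are 200 camera calls.

## Working session

There is one attempt and no reset: what is moved stays moved. The work goes in short steps, Python scripts to look and compute and a tool call to move; the robot and the scene stay as the last step left them, time stands still between calls to the robot, and variables do not carry over. Pictures are saved under pics/ and viewed, at most 10 in all, crops included, and the job is handed in when it is done.

Besides the shell and the picture viewer there is one more tool, called after ">>>" as name(argument=value, ...), one argument or row to a line, values as JSON. step_arm: Moves the arm, as the interface text tells. Its arguments: {"type":"object","properties":{"targets":{"type":"array"}},"required":["targets"]}

```bash
mkdir -p pics; python3 - <<'E'
from cell import arm
import cv2,numpy as np,pickle
print(arm.get_state())
d={}
for n in("top","side"):
    f=arm.grab_frame(n);d[n]=f;cv2.imwrite(f"pics/{n}0.png",f["pixels"][...,::-1])
    print(n,f["fx"],f["cx"],f["cy"],f["k1"],f["R"],f["t"])
pickle.dump(d,open("f0.pkl","wb"))
E
```

```text
{'t': 0.0, 'joint_positions': array([ 1.45357362e+00,  3.85545245e-01,  6.60897987e-03, -5.30534211e-04,
       -1.19398351e+00, -2.58603743e-01]), 'dq': array([-2.43891621e-04, -9.75450506e-04,  3.46766818e-05, -1.14878649e-04,
       -8.25830076e-04,  4.94041733e-05]), 'joint_torque': array([-5.43487090e-05, -3.92287374e+01,  1.88406122e+01,  4.18619245e+00,
       -4.63106480e-03, -1.10375410e-05]), 'eef_pos': array([0.22915726, 0.5808374 , 0.23021713]), 'ee_rot': array([ 3.08411616e+00, -5.86778242e-01, -5.36673897e-04]), 'ft_force': array([-0.13462295, -0.35813797, -0.54432457]), 'moment': array([ 0.04402258,  0.00186439, -0.02717671]), 'finger_force': 0.0, 'grip_width': 1.0019694568064106}
top 391.1839120253316 279.81159825933634 212.78054433808268 -0.020894669023276496 [[-0.00803678 -0.99995671  0.00468855]
 [-0.98419918  0.00708059 -0.17692323]
 [ 0.17688238 -0.00603636 -0.98421349]] [-2.49756548e-04  5.06565888e-01  1.33071733e+00]
side 404.94200672030377 276.2908638805001 206.38522208824867 0.020829054509680398 [[ 0.99751192 -0.06897893  0.01455565]
 [-0.03348356 -0.64526248 -0.76322682]
 [ 0.06203879  0.76084048 -0.64596668]] [-0.52663119  0.06151594  1.21742405]
```

View pics/top0.png

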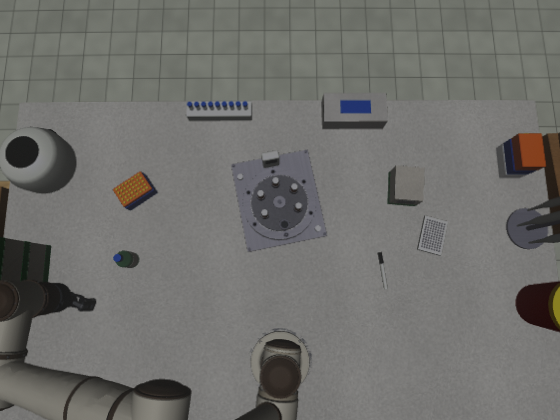

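View pics/side0.png

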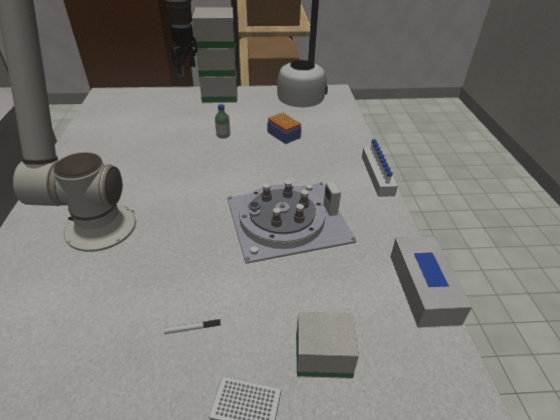

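The top view shows the carousel centred near (279,202), with the plunger near (284,224) and the reader at (270,157). The side view has the plunger near (255,208). I'll zoom in on both.

```bash
cat > h.py <<'E'
import numpy as np,cv2
def ray(f,u,v):
    R=np.array(f["R"]);t=np.array(f["t"])
    x=np.array([(u-f["cx"])/f["fx"],(v-f["cy"])/f["fy"]]);s=x.copy()
    for _ in range(10): s=x/(1+f["k1"]*(s@s))
    return -R.T@t, R.T@np.array([s[0],s[1],1])
def onz(f,u,v,z):
    o,d=ray(f,u,v); return o+d*(z-o[2])/d[2]
def proj(f,X):
    c=np.array(f["R"])@X+np.array(f["t"]);s=c[:2]/c[2];s=s*(1+f["k1"]*(s@s))
    return s[0]*f["fx"]+f["cx"],s[1]*f["fy"]+f["cy"]
E
python3 - <<'E'
import pickle,cv2,numpy as np
d=pickle.load(open("f0.pkl","rb"))
a=d["top"]["pixels"][145:255,225:335,::-1];b=d["side"]["pixels"][170:260,222:362,::-1]
a=cv2.resize(a,(600,600),interpolation=cv2.INTER_CUBIC);cv2.imwrite("pics/a.png",a)
cv2.imwrite("pics/b.png",cv2.resize(b,(798,513),interpolation=cv2.INTER_CUBIC))
E
```

```text
(no output)
```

View pics/a.png

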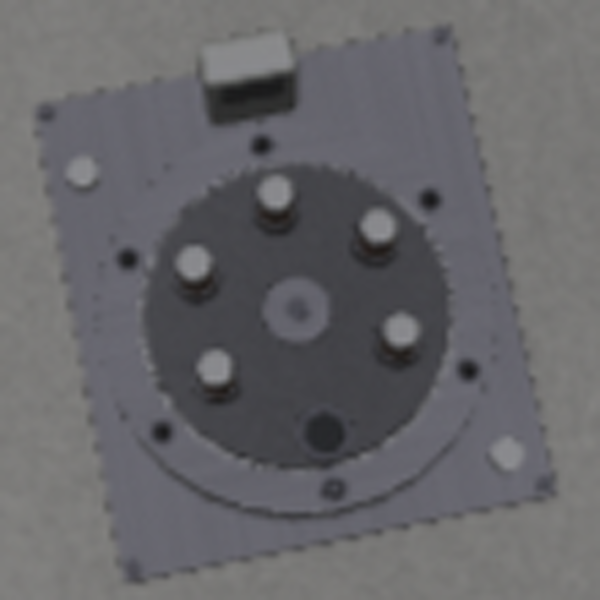

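View pics/b.png

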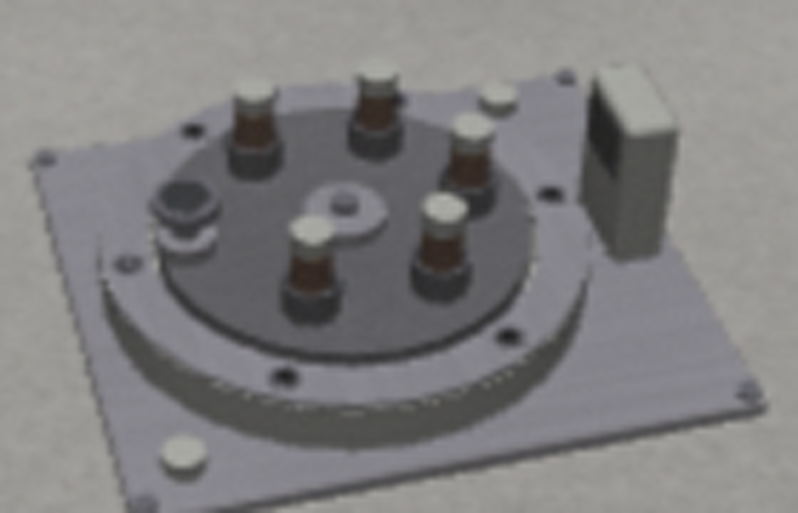

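The crops show the plunger cap at (325,433) top and (186,195) side, with the ring holes and vial caps clear. Next I'll fit the carousel from the holes and caps in both views.

```bash
python3 - <<'E'
import pickle
from h import *
d=pickle.load(open("f0.pkl","rb"));T=d["top"];S=d["side"]
def pt(x,y,z): return onz(T,225+(x+.5)*110/600-.5,145+(y+.5)*110/600-.5,z)[:2]
def ps(x,y,z): return onz(S,222+(x+.5)/5.7-.5,170+(y+.5)/5.7-.5,z)[:2]
H=np.array([pt(*p,.043) for p in[(333,489),(468,370),(430,200),(261,145),(128,259),(162,432)]])
c=H.mean(0);print("holes c",c,np.hypot(*(H-c).T),np.degrees(np.unwrap([np.arctan2(*(h-c)[::-1]) for h in H])))
V=np.array([pt(*p,.102) for p in[(401,329),(379,227),(275,193),(194,263),(215,369)]])
print("vials dist",np.hypot(*(V-c).T),np.degrees(np.unwrap([np.arctan2(*(h-c)[::-1]) for h in V])))
print("plunger top",pt(325,433,.085),"side",ps(186,195,.085))
Hs=np.array([ps(*p,.043) for p in[(129,263),(285,377),(509,336),(552,193)]])
print("side hole pairs c",(Hs[0]+Hs[3])/2, (ps(285,377,.043)*0))
print(Hs,H)
E
```

```text
holes c [ 0.54482261 -0.00172232] [0.11623031 0.11637835 0.11613589 0.11641383 0.11620991 0.11607402] [-169.02438023 -108.73809056  -49.09264347   11.32096152   71.05122484
  131.19228793]
vials dist [0.06777662 0.06723597 0.06704053 0.06757832 0.06900376] [-108.8304813   -49.92502921   11.59911375   71.90152767  132.0965313 ]
plunger top [ 0.46065342 -0.01837473] side [ 0.46114177 -0.01747335]
side hole pairs c [0.54492117 0.00175683] [ 0. -0.]
[[ 0.43057261 -0.02078995]
 [ 0.50649595 -0.10955806]
 [ 0.62089529 -0.08627177]
 [ 0.65926974  0.02430361]] [[ 0.43071835 -0.02385155]
 [ 0.50743693 -0.11193225]
 [ 0.62087279 -0.08949427]
 [ 0.65897137  0.02113029]
 [ 0.58255861  0.1081901 ]
 [ 0.46837764  0.0856238 ]]
```

```bash
cat > go.py <<'E'
import numpy as np
from scipy.spatial.transform import Rotation as Ro
from cell import arm
C=np.array([.545,-.0005]);T0=-168.8
def pl(th,off=0): return C+.085*np.array([np.cos(np.radians(T0+th)),np.sin(np.radians(T0+th))])
def rel(s,xyz,yaw=None):  # yaw: world direction of tool x, deg
    R=Ro.from_rotvec(s["ee_rot"]);d=R.inv().apply(np.array(xyz)-s["eef_pos"])*1000
    m=R.as_matrix();r=None
    if yaw is not None:
        a=np.radians(yaw);G=np.array([[np.cos(a),np.sin(a),0],[np.sin(a),-np.cos(a),0],[0,0,-1]]).T
        r=(R.inv()*Ro.from_matrix(G)).as_rotvec(degrees=True).round(2)
    return d.round(1),r
E
python3 - <<'E'
from go import *
print(rel(arm.get_state(),[*pl(0),.15],-78.8),pl(0),pl(60))
E
```

```text
(array([435.7, 470.6,  81.3]), array([ 0.1 , -0.06, 57.26])) [ 0.46161881 -0.01700992] [ 0.51760742 -0.08096519]
```

>>> step_arm(
  targets=[
    [[-1, 218, 235, 0, 0, 0, 28], [-1, 0.4357, 0.4706, 0, 0, 0, 57.2]],
  ],
)

```text
t: 0.3
eef_pos: [0.2654, 0.4874, 0.2299]
ee_rot: [2.959, -1.047, 0.0]
ft_force: [1.1, -0.3, 1.0]
grip_width: 0.69
finger_force: 0.0
```

The first row went in as millimetres by mistake, but the step cap limited the motion. I'll recompute from here.

```bash
python3 - <<'E'
from go import *
s=arm.get_state()
print(s["eef_pos"],rel(s,[*pl(0),.15],-78.8))
E
```

```text
[0.26541903 0.48735971 0.2298656 ] (array([469.7, 268.6,  80.9]), array([ 0.1 , -0.09, 39.83]))
```

>>> step_arm(
  targets=[
    [[-1, 0.47, 0.269, 0, 0, 0, 39.8], [-1, 0.47, 0.269, 0, 0, 0, 39.8], [-1, 0.47, 0.269, 0, 0, 0, 39.8], [-1, 0.47, 0.269, 0, 0, 0, 39.8], [-1, 0.47, 0.269, 0, 0, 0, 39.8], [-1, 0.47, 0.269, 0, 0, 0, 39.8], [-1, 0.47, 0.269, 0, 0, 0, 39.8], [-1, 0.47, 0.269, 0, 0, 0, 39.8], [-1, 0.47, 0.269, 0, 0, 0, 39.8], [-1, 0.47, 0.269, 0, 0, 0, 39.8], [-1, 0.47, 0.269, 0, 0, 0, 39.8], [-1, 0.47, 0.269, 0, 0, 0, 39.8], [-1, 0.47, 0.269, 0, 0, 0, 39.8], [-1, 0.47, 0.269, 0.04, 0, 0, 39.8], [-1, 0.47, 0.269, 0.08, 0, 0, 39.8], [-1, 0.47, 0.269, 0.08, 0, 0, 39.8], [-1, 0.47, 0.269, 0.08, 0, 0, 39.8]],
  ],
)

```text
t: 2.0
eef_pos: [0.4643, -0.0148, 0.1519]
ee_rot: [2.434, -1.984, 0.0]
ft_force: [-0.1, -0.3, 0.8]
grip_width: 0.001
finger_force: 0.0
```

```bash
python3 - <<'E'
from go import *
import cv2
s=arm.get_state()
print(s["eef_pos"],s["joint_positions"],s["ft_force"],rel(s,[*pl(0),.095],-78.8))
f=arm.grab_frame("wrist");M=np.array(f["mount"]);print(M,f["fx"],f["cx"],f["cy"])
cv2.imwrite("pics/w1.png",f["pixels"][...,::-1])
import pickle;pickle.dump((s,f),open("w1.pkl","wb"))
E
```

```text
[ 0.46426201 -0.01477727  0.151896  ] [ 0.31991881  0.19312416 -0.48779846  0.00100716 -0.89053598 -0.11747108] [-0.13199522 -0.27712682  0.77093306] (array([ 1.6,  3. , 56.9]), array([ 0.03, -0.05,  0.44]))
[[ 4.94642644e-04 -9.49488139e-01 -3.13802532e-01  8.09672476e-02]
 [ 9.99998719e-01  9.47260401e-04 -1.28988923e-03 -1.06166713e-04]
 [ 1.52198723e-03 -3.13801492e-01  9.49487392e-01 -1.41229702e-01]
 [ 0.00000000e+00  0.00000000e+00  0.00000000e+00  1.00000000e+00]] 365.4241882326012 283.6489046779921 206.4504599732531
```

View pics/w1.png

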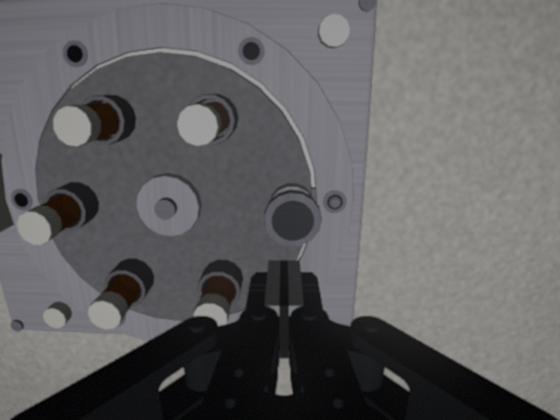

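The wrist view shows the cap centre at (293,219), its disc 55 px wide, the pin at (335,201), and holes at (75,53), (251,50) and (21,200). I'll locate these in world coordinates.

```bash
python3 - <<'E'
import pickle
from h import *; from go import *
s,f=pickle.load(open("w1.pkl","rb"));M=np.array(f["mount"])
Rw=Ro.from_rotvec(s["ee_rot"]).as_matrix();Rc=Rw@M[:3,:3];p=Rw@M[:3,3]+s["eef_pos"]
g=dict(f);g["R"]=Rc.T;g["t"]=-Rc.T@p
print("cap",onz(g,293,219,.085)[:2],np.linalg.norm(onz(g,320.5,219,.085)-onz(g,265.5,219,.085)))
H=[onz(g,u,v,.045)[:2] for u,v in[(335,201),(251,50),(75,53),(21,200)]]
print(H,"c",(H[0]+H[3])/2,np.linalg.norm(H[0]-H[3])/2)
print("tip px",proj(g,s["eef_pos"]))
E
```

```text
cap [ 0.45989588 -0.01998766] 0.03339176919889654
[array([ 0.4294375 , -0.02518835]), array([ 0.50590424, -0.11203589]), array([ 0.619064  , -0.08944389]), array([0.65665473, 0.02081312])] c [ 0.54304612 -0.00218762] 0.11591355500287943
tip px (np.float64(284.2907861275778), np.float64(280.80761465598954))
```

```bash
sed -i 's/^C=.*/C=np.array([.544,-.0012]);T0=-169./' go.py; python3 - <<'E'
from go import *
s=arm.get_state()
print(s["t"],s["eef_pos"],s["ft_force"],rel(s,[*pl(0),.09],-79),pl(0))
E
```

```text
2.05 [ 0.46524292 -0.01464734  0.15297833] [0.48630962 0.04602876 0.77820579] (array([ 1.7,  5.3, 63. ]), array([-0.15, -0.03,  0.62])) [ 0.46056169 -0.01741876]
```

>>> step_arm(
  targets=[
    [[-1, 0.0017, 0.0053, 0.03, 0, 0, 0], [-1, 0.0017, 0.0053, 0.055, 0, 0, 0], [-1, 0.0017, 0.0053, 0.055, 0, 0, 0], [-1, 0.0017, 0.0053, 0.055, 0, 0, 0], [-1, 0.0017, 0.0053, 0.055, 0, 0, 0]],
  ],
)

```text
t: 2.55
eef_pos: [0.4611, -0.0178, 0.0985]
ee_rot: [-2.431, 1.985, -0.005]
ft_force: [-0.5, 0.4, 0.4]
grip_width: -0.001
finger_force: 0.0
```

```bash
python3 - <<'E'
from go import *
s=arm.get_state()
print(s["t"],s["eef_pos"],s["dq"].round(4),s["ft_force"],rel(s,[*pl(0),.085],-79))
E
```

```text
2.55 [ 0.46107198 -0.01775545  0.09847904] [-0.0027  0.0005 -0.0081 -0.0034  0.0058 -0.0007] [-0.49081012  0.43505692  0.44527222] (array([-0.4,  0.5, 13.5]), array([-0.26,  0.  ,  0.53]))
```

>>> step_arm(
  targets=[
    [[-1, 0, 0.0005, 0.008, 0, 0, 0], [-1, 0, 0.0005, 0.014, 0, 0, 0], [-1, 0, 0.0005, 0.018, 0, 0, 0], [-1, 0, 0.0005, 0.022, 0, 0, 0], [-1, 0, 0.0005, 0.025, 0, 0, 0], [-1, 0, 0.0005, 0.025, 0, 0, 0], [-1, 0, 0.0005, 0.025, 0, 0, 0]],
  ],
)

```text
t: 3.25
eef_pos: [0.4595, -0.0185, 0.072]
ee_rot: [-2.433, 1.987, -0.002]
ft_force: [-0.5, -0.2, 7.3]
grip_width: -0.001
finger_force: 3.8
```

>>> step_arm(
  targets=[
    [[-1, 0, 0, 0.001, 0, 0, 0], [-1, 0, 0, 0.001, 0, 0, 0], [-1, 0, 0, 0.001, 0, 0, 0]],
  ],
)

```text
t: 3.55
eef_pos: [0.4596, -0.0186, 0.0718]
ee_rot: [-2.433, 1.986, -0.003]
ft_force: [-3.1, 1.1, 14.1]
grip_width: -0.004
finger_force: 7.2
```

```bash
python3 - <<'E'
from go import *
s=arm.get_state();print(s["eef_pos"],s["ft_force"])
yaw=np.degrees(np.arctan2(*Ro.from_rotvec(s["ee_rot"]).as_matrix()[:2,0][::-1]));print(yaw)
R=Ro.from_rotvec(s["ee_rot"]);
ez=[np.cos(np.radians(yaw)),np.sin(np.radians(yaw)),0];ey=[ez[1],-ez[0],0]
for t in range(0,61,3):
    dw=np.append(pl(t)-pl(0),0); print(t,round(dw@ez*1000,1),round(dw@np.array(ey)*1000,1))
E
```

```text
[ 0.45955395 -0.01863121  0.07183528] [-3.11266444  1.10020516 14.10196472]
-78.44692610231354
0 0.0 0.0
3 4.4 -0.1
6 8.9 -0.4
9 13.3 -0.9
12 17.7 -1.7
15 22.0 -2.7
18 26.3 -3.9
21 30.5 -5.4
24 34.6 -7.0
27 38.7 -8.9
30 42.6 -11.0
33 46.4 -13.3
36 50.1 -15.8
39 53.7 -18.4
42 57.1 -21.3
45 60.3 -24.3
48 63.4 -27.5
51 66.4 -30.9
54 69.1 -34.4
57 71.7 -38.0
60 74.0 -41.8
```

>>> step_arm(
  targets=[
    [[-1, 0.0044, -0.0001, 0, 0, 0, -3], [-1, 0.0089, -0.0004, 0, 0, 0, -6], [-1, 0.0133, -0.0009, 0, 0, 0, -9], [-1, 0.0177, -0.0017, 0, 0, 0, -12], [-1, 0.022, -0.0027, 0, 0, 0, -15], [-1, 0.0263, -0.0039, 0, 0, 0, -18], [-1, 0.0305, -0.0054, 0, 0, 0, -21], [-1, 0.0346, -0.007, 0, 0, 0, -24], [-1, 0.0387, -0.0089, 0, 0, 0, -27], [-1, 0.0426, -0.011, 0, 0, 0, -30], [-1, 0.0426, -0.011, 0, 0, 0, -30], [-1, 0.0426, -0.011, 0, 0, 0, -30]],
  ],
)

```text
t: 4.75
eef_pos: [0.4795, -0.0585, 0.0719]
ee_rot: [-2.864, 1.289, -0.005]
ft_force: [-1.0, -0.4, 11.9]
grip_width: -0.0
finger_force: 6.0
```

```bash
cat > look.py <<'E'
import sys,cv2,pickle
from h import *; from go import *
n=sys.argv[1]
s=arm.get_state();f=arm.grab_frame("wrist");q=s["eef_pos"]
print("t",s["t"],"tip",q,"ft",s["ft_force"],"tip angle",(np.degrees(np.arctan2(q[1]-C[1],q[0]-C[0]))-T0)%360,"r",np.hypot(*(q[:2]-C)))
for n2 in ("top","side"):
    g=arm.grab_frame(n2);pickle.dump(g,open(n+n2+".pkl","wb"))
    im=g["pixels"][...,::-1]; im=im[145:255,225:335] if n2=="top" else im[160:260,222:362]
    globals()[n2+"im"]=cv2.resize(im,None,fx=3.6,fy=3.6,interpolation=cv2.INTER_CUBIC)
w=f["pixels"][...,::-1][:,:]
h=max(topim.shape[0],sideim.shape[0])
pad=lambda a:cv2.copyMakeBorder(a,0,h-a.shape[0],0,0,cv2.BORDER_CONSTANT)
w=cv2.resize(w[0:420],None,fx=.0+h/420*.0+.7,fy=.7)
o=np.hstack([pad(w),pad(sideim)]);o=o if o.shape[1]<=800 else o[:,:800]
cv2.imwrite(f"pics/{n}.png",o);pickle.dump((s,f),open(n+"w.pkl","wb"))
E
python3 look.py m1
```

```text
t 4.75 tip [ 0.4795331  -0.05848414  0.07187245] ft [-1.01051407 -0.35100799 11.85097891] tip angle 30.623723008635466 r 0.0862406719447993
```

View pics/m1.png

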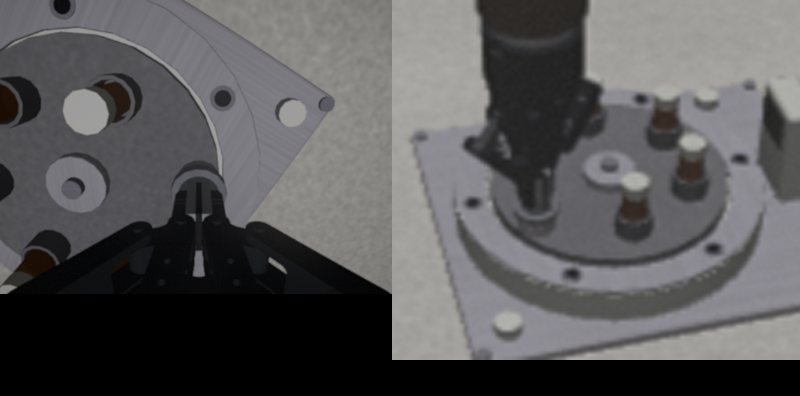

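The turntable is carried along, about 30° on, with the tip centred on the cap. I'll continue to 60°.

>>> step_arm(
  targets=[
    [[-1, 0.0044, -0.0001, 0, 0, 0, -3], [-1, 0.0089, -0.0004, 0, 0, 0, -6], [-1, 0.0133, -0.0009, 0, 0, 0, -9], [-1, 0.0177, -0.0017, 0, 0, 0, -12], [-1, 0.022, -0.0027, 0, 0, 0, -15], [-1, 0.0263, -0.0039, 0, 0, 0, -18], [-1, 0.0305, -0.0054, 0, 0, 0, -21], [-1, 0.0346, -0.007, 0, 0, 0, -24], [-1, 0.0387, -0.0089, 0, 0, 0, -27], [-1, 0.0426, -0.011, 0, 0, 0, -30], [-1, 0.0426, -0.011, 0, 0, 0, -30], [-1, 0.0426, -0.011, 0, 0, 0, -30], [-1, 0.0426, -0.011, 0, 0, 0, -30]],
  ],
)

```text
t: 6.2
eef_pos: [0.5167, -0.0827, 0.0719]
ee_rot: [-3.101, 0.504, -0.008]
ft_force: [0.3, 0.6, 9.1]
grip_width: -0.003
finger_force: 4.7
```

```bash
python3 - <<'E'
from go import *
s=arm.get_state();q=s["eef_pos"];print(s["t"],q,s["ft_force"],(np.degrees(np.arctan2(q[1]-C[1],q[0]-C[0]))-T0)%360,np.hypot(*(q[:2]-C)))
E
```

```text
6.2 [ 0.51670277 -0.08272687  0.07192036] [0.34393637 0.57917253 9.07177534] 60.48816991573656 0.08597539618827099
```

Now a slow rise to feel whether the plunger follows the finger up.

>>> step_arm(
  targets=[
    [[-1, 0, 0, -0.002, 0, 0, 0], [-1, 0, 0, -0.004, 0, 0, 0], [-1, 0, 0, -0.006, 0, 0, 0], [-1, 0, 0, -0.008, 0, 0, 0], [-1, 0, 0, -0.009, 0, 0, 0], [-1, 0, 0, -0.009, 0, 0, 0], [-1, 0, 0, -0.009, 0, 0, 0]],
  ],
)

```text
t: 6.9
eef_pos: [0.5144, -0.0826, 0.0792]
ee_rot: [-3.101, 0.506, 0.0]
ft_force: [0.7, 0.8, 3.6]
grip_width: -0.0
finger_force: 1.8
```

The force is 3.6 N at 5.8 mm depth, which matches the spring, so the pin is in the hole. I'll lift clear.

>>> step_arm(
  targets=[
    [[-1, 0, 0, -0.003, 0, 0, 0], [-1, 0, 0, -0.006, 0, 0, 0], [-1, 0, 0, -0.012, 0, 0, 0], [-1, 0, 0, -0.03, 0, 0, 0], [-1, 0, 0, -0.07, 0, 0, 0], [-1, 0, 0, -0.12, 0, 0, 0], [-1, 0, 0, -0.16, 0, 0, 0], [-1, 0, 0, -0.16, 0, 0, 0], [-1, 0, 0, -0.16, 0, 0, 0], [-1, 0, 0, -0.16, 0, 0, 0]],
  ],
)

```text
t: 7.9
eef_pos: [0.5129, -0.0828, 0.2377]
ee_rot: [3.1, -0.506, -0.007]
ft_force: [-0.5, 0.1, -0.1]
grip_width: 0.0
finger_force: 0.0
```

```bash
python3 look.py e1
```

```text
t 7.9 tip [ 0.51288792 -0.08282929  0.23769408] ft [-0.5177713   0.14360402 -0.11110753] tip angle 58.13622171145434 r 0.08735732416545716
```

View pics/e1.png

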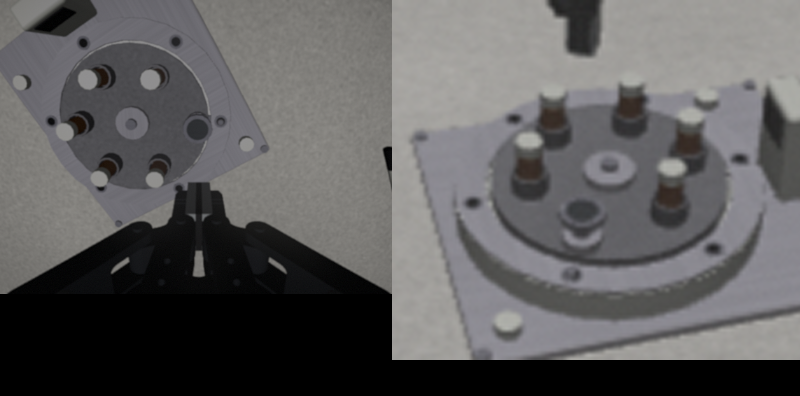

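The plunger is fully up at the next hole: the pin fills the hole at side-crop (571,274), and the cap is raised at (583,211). All five vials stand upright and the arm is clear, so I'm handing in.

```bash
python3 -c "
from cell import arm
print(arm.hand_in())"
```

```text
the job is handed in; nothing more can be done
None
```

I turned the carousel one hole (60° counter-clockwise); the plunger sprang fully up there, all five vials are upright, the arm is clear, and I handed the job in at about 8 s without getting a verdict back.

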